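# Fit the battery pack to the press-force indicator and set up its display

### The job

Get the press-force indicator on the bench ready for use: put the battery pack all the way down into its bay, with the pack's brass contact end against the brass spring leaves, and swing the bay cover shut over it. Push the captive screw-knob of the cover in against its spring and turn it clockwise until it is home, a good quarter turn, so that it stays down and holds the cover. Last, raise the folded display to about 60 degrees from flat, let it stand there, and leave the other things on the bench where they lie.

Things in the scene. Friction and masses are not known exactly. Their poses are not given: they have to be found in the camera images.
- indicator: press-force indicator, a low grey case 128 (x) x 190 (y) x 48 mm high, standing fast on the bench; origin at the centre of its underside, x from its front to its rear (hinge side), y to its left, z up. Deck 48 mm up. Right half (y -94 to -22 mm): battery bay with hinged cover. Left half (y -8 to 84 mm): folded black display, its top 66 mm up. Faces at x = -66 and 62, y = -99 and 91 mm
- pack: the battery pack, a black block 56 (x) x 36 (y) x 40 mm high, 0.1 to 0.25 kg, standing on the 18 mm board of one of the two presses; origin at the centre of its underside, z up. The brass contacts are on its +x end. Take it across its 36 mm; only its top 15 mm stands out of the bay when it is seated
- pack_contacts (a point): middle of the pack's brass contact end, 28 mm in +x from the pack's centre and 14 mm above its underside
- bay (a point): centre of the floor of the battery bay; axes as the indicator's. The bay is an open pit 60 (x) x 40 (y) mm, 25 mm deep below the deck (2 mm play to each side of the pack); the brass spring leaves stand on its rear (+x) wall
- cover (a joint): angle of the bay cover: 0 = shut, about 1.67 = open as found, leaning a little back behind upright; a friction hinge (0.06 N m) that stays about where it is left
- cover_hinge (a point): middle of the cover's hinge line, which runs along the indicator's y, 42 mm behind the bay's centre and 2 mm above the deck
- cover_edge (a point): middle of the outer top front edge of the cover, a grey shell 72 mm wide, 118 mm from hinge line to this free edge, 20 mm high, open below; its outer face is 18 mm above the hinge line when shut. A strip 21 mm wide is free between this edge and the knob. Shut, the edge is 68 mm above the bench; open, it is the cover's top end, and the outer face with the knob looks to the rear (+x)
- knob_top (a point): centre of the wing's top on the knob's axis, 88 mm from the hinge line, 30 mm from the free edge, mid cover; z axis outward. Round black hub 17 mm across, 5 mm high, on it a wing 10 mm thick, 30 mm long, 20 mm high. As found the wing lies along the indicator's y (grip across x); home, along x. Wing top stands 34 mm over the cover's face when popped out, 27 mm when home. x axis: across the wing
- knob_press (a joint): how far the knob is pushed in, m: 0 = popped out by its spring (2 N), 0.0098 = the stop (6 N). With the cover shut, the knob turns only when pushed in 5.5 mm or more; the thread then draws it to about 7 mm and keeps it down. It springs out again if let go before it is turned
- knob_turn (a joint): turn of the knob, rad, clockwise seen from above (from outside the cover): 0 as found, 1.55 = the stop
- display (a joint): angle of the display, rad: 0 = folded flat on the deck, grows as its front edge is raised (screen then faces the front), 1.05 = 60 degrees, 2.0 = the stop; a stiff friction hinge (about 0.3 N m) that stays where it is left
- display_hinge (a point): middle of the display's hinge line, along the indicator's y, at the rear edge of the deck and 2 mm above it
- tab (a point): grip point in the pull tab at the middle of the display's front edge: tab 14 mm wide (y), 10 mm thick, sticking 31 mm out of that edge, 26 mm beyond the front face; the point is 21 mm out from the edge, 136 mm from the hinge line along the display, 8.5 mm above it. Folded, it is 58 mm over the bench with nothing below; pinch it across y from above: it can turn between the pads
- carton: bystander: small closed carton, 59 x 86 x 32 mm, on the other board; origin under its centre
- spool: bystander: small thread spool standing on the right-hand board, 31 mm across, 38 mm high; origin under its centre
- oiler: bystander: small plastic oil bottle, 32 mm across, 95 mm high; origin under its centre
There are look-alikes about, which are no part of the job. Several things have the shape of the pack; the one meant has the colours described above.

How it is judged:
By the outcome, as a careful person would: the job done as asked, in the order asked, and still so for the second after the job is handed in, with the robot touching nothing.
It also fails if it takes over 72 s, if anything falls off the work surface, if the arm or the gripper's body presses on something with over 40 N, if the wrist force passes 120 N, or if a joint passes its speed limit or range.

### The arm

A 6-joint arm with a two-finger parallel gripper is mounted at the origin on a cart in front of the work surface, level with it; the furniture and walls round the work are solid. World frame = base frame: x ahead of the robot, y to its left, z up, the work surface at z = 0. Lengths are in m, angles in rad, forces in N, time in s.
With the tool pointing down it reaches from about 0.35 to 0.775 m from the base axis. Payload 5.5 kg.
Tool frame: the origin (TCP) lies between the finger pads; the fingertips stand 8 mm ahead of it and the grasp point (between the pads) lies 11 mm behind it; z points along the fingers, y is the line along which they close (so a half turn about z gives the same grasp; the last joint's range is limited). The gripper opens to 85 mm and grips with 20 to 120 N. Pads are 22 mm wide; open, the fingers measure 114 mm over their backs; the gripper's body (76 mm by 85 mm) begins 54 mm behind the grasp point. The pads swing forward as they close: fully open they stand 13 mm farther back than shut.
Start: joints at [1.166, 0.313, 0.046, 1.304, 0, 1.431], TCP at [0.151, 0.555, 0.239] pointing down, gripper open.
Joint ranges: [-2.76, 2.76], [-0.86, 1.69], [-1.03, 1.26], [-2.2, 2.34], [-1.47, 1.5], [-3.14, 3.14]. Speed limits (rad/s): [2.57, 2.57, 3.14, 3.14, 3.14, 3.14].

### API

Orientations are given as a unit quaternion [w, x, y, z].
In Python, from workcell import env gives the robot as it stands.
- The arm moves only by the tool move_arm, never from a script. Its argument "moves" is one flat list of numbers, 5 for each row, row after row: the shift along the world's x, y, z in m, then the turn about the world's z in rad, then the finger opening in m, from 0 to 0.0854. A call has 1 to 12 rows; each row is the pose to reach, as a shift and turn from the pose commanded when the call began; what a row does not reach only later rows make up. A row lasts 1/12 s, in which the tool goes at most 41.7 mm and 7.16 degrees, less where a joint would pass 70% of its speed; a pose out of reach is approached as far as the arm can. A call with a gripper value outside its range is refused whole. The fingers move at their own pace and stop on an object; "newtons" is the grip in N (left out, the last holds). Time passes only in rows, so rows that repeat a pose let the fingers close. It gives the time, the measured TCP pose, the force, the opening and the grip force at its end, in the units of the state.
- env.get_state(): the state, without advancing time (a new reading comes with each control period).
- env.read_camera(name): name is "scene" or "side" or "wrist"; returns a dict with "pixels" (384x512x3 uint8, red, green, blue), "camera_matrix" (3x3 intrinsics, pixels), "rvec" (rotation vector, rad) and "tvec" (3), from world to camera coordinates, as OpenCV has them. Camera axes: x right, y down, z forward; pixel columns grow to the right and rows downward; lengths in m; the calibration is good to about 2 mm. A picture is of the moment at which its call begins. There is no depth.
- env.hand_in(): hands the job in; it is judged then, once.
The state is a dict: "clock": time; "joint_pos": joint angles; "qvel": joint speeds; "tau": joint torques, N m; "tcp_pos": TCP position; "orientation": TCP orientation; "wrist_force": force on the tool from outside, world axes, zero at the start; "ft_torque": the same for the moment, N m; "finger_gap": finger opening in m; "grip_force": force on a finger pad.
Only numpy, scipy, OpenCV 4.12 (cv2) and the standard library are available. Lean on these libraries where they do the work, as an engineer would, in place of code of your own. Each camera call takes 0.05 s, during which the arm holds its last target. There are 200 camera calls.

## Working session

There is one attempt and no reset: what is moved stays moved. The work goes in short steps, Python scripts to look and compute and a tool call to move; the robot and the scene stay as the last step left them, time stands still between calls to the robot, and variables do not carry over. Pictures are saved under pics/ and viewed, at most 10 in all, crops included, and the job is handed in when it is done.

Besides the shell and the picture viewer there is one more tool, called after ">>>" as a command line: name --argument value ..., lists and objects as JSON in quotes. move_arm: Moves the arm, as the interface text tells. Its arguments: {"type":"object","properties":{"moves":{"type":"array"},"newtons":{"type":"number"}},"required":["moves"]}

```bash
mkdir -p pics; ls; cat > h.py <<'E'
import numpy as np, cv2
from workcell import env
def cam(n):
    c=env.read_camera(n); R,_=cv2.Rodrigues(np.array(c["rvec"],float)); return dict(img=np.array(c["pixels"]),K=np.array(c["camera_matrix"],float),R=R,t=np.array(c["tvec"],float).ravel())
def save(c,f,crop=None,s=1):
    im=c["img"][:,:,::-1]
    if crop: x0,y0,x1,y1=crop; im=im[y0:y1,x0:x1]
    cv2.imwrite(f,cv2.resize(im,None,fx=s,fy=s,interpolation=cv2.INTER_CUBIC))
def ray(c,u,v):
    d=c["R"].T@np.linalg.inv(c["K"])@np.array([u,v,1.]); return -c["R"].T@c["t"], d/np.linalg.norm(d)
def plane(c,u,v,z):
    o,d=ray(c,u,v); return o+d*(z-o[2])/d[2]
def tri(*obs):
    A=np.zeros((3,3));b=np.zeros(3)
    for c,u,v in obs:
        o,d=ray(c,u,v);P=np.eye(3)-np.outer(d,d);A+=P;b+=P@o
    x=np.linalg.solve(A,b); return x,[round(float(np.linalg.norm((np.eye(3)-np.outer(d,d))@(x-o)))*1e3,1) for o,d in (ray(*q) for q in obs)]
def proj(c,p):
    q=c["K"]@(c["R"]@np.asarray(p,float)+c["t"]); return q[:2]/q[2]
E
python3 - <<'E'
from h import *
import pickle
C={n:cam(n) for n in("scene","side","wrist")}
pickle.dump(C,open("c0.pkl","wb"))
im=np.vstack([np.hstack([C["scene"]["img"],C["side"]["img"]])])
for n in C: save(C[n],f"pics/{n}0.png",s=1.5)
for n in C: print(n,(-C[n]["R"].T@C[n]["t"]).round(3),C[n]["R"][2].round(2))
print(env.get_state())
E
```

```text
pics
scene [-0.424 -0.749  0.905] [ 0.63  0.56 -0.54]
side [-0.209 -0.553  1.488] [ 0.43  0.38 -0.82]
wrist [0.071 0.575 0.373] [ 0.31 -0.09 -0.95]
{'clock': 0.15, 'joint_pos': array([ 1.16637871e+00,  3.13850451e-01,  4.52291227e-02,  1.30362904e+00,
       -2.35288693e-05,  1.43119117e+00]), 'qvel': array([-0.00065406, -0.00207857,  0.00575175, -0.00041265,  0.00071278,
        0.00064033]), 'tau': array([ 2.52064041e-03, -4.81066382e+01,  2.98814410e+01,  1.39666631e-02,
       -6.25883831e-05,  6.00834262e-07]), 'tcp_pos': array([0.15035766, 0.55458929, 0.23859647]), 'orientation': array([-1.83996301e-04,  1.32019645e-01,  9.91246833e-01, -7.03450528e-04]), 'wrist_force': array([-0.14499326, -0.16742695,  0.33733245]), 'ft_torque': array([-0.07223396,  0.00731843, -0.0066919 ]), 'grip_force': 0.0, 'finger_gap': 0.08532788247454985}
```

View pics/scene0.png

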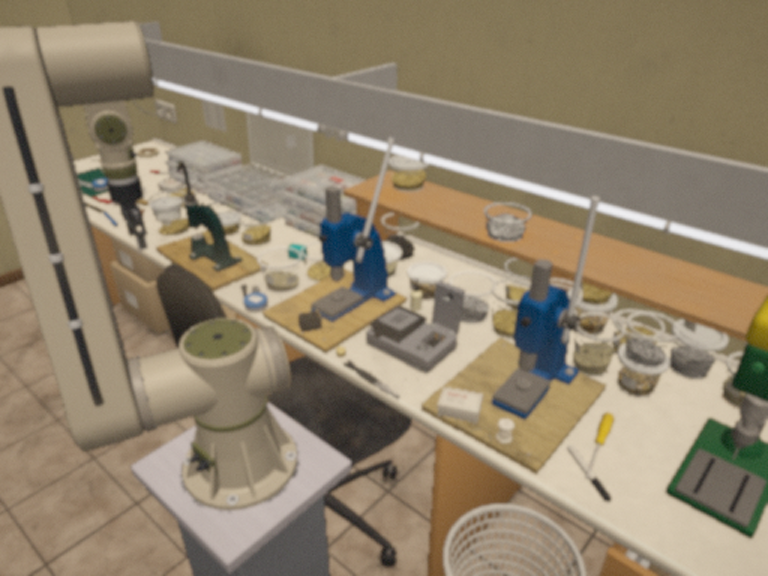

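View pics/side0.png

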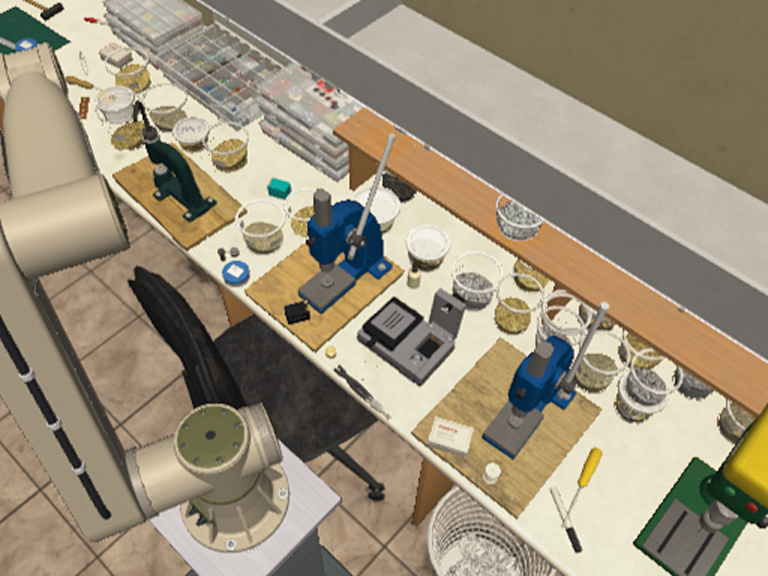

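The scene and side views show the indicator at side (270,225) native px, with its cover open and its display folded. The pack candidates are the black block on the left press's board at side (198,208) and scene (207,214), and a teal block at side (186,125). The black one fits by colour and by standing on a board. I'll enlarge it to confirm.

```bash
python3 - <<'E'
from h import *
import pickle
C=pickle.load(open("c0.pkl","rb"))
a=C["side"]["img"][180:260,180:320,::-1]; b=C["scene"]["img"][180:250,190:330,::-1]
m=np.vstack([a,b]); cv2.imwrite("pics/crop1.png",cv2.resize(m,None,fx=4,fy=4,interpolation=cv2.INTER_CUBIC)[:600])
print("pack",tri((C["side"],198,207),(C["scene"],207,214)))
print("ind pts z=.048", [plane(C["side"],u/1.5,v/1.5,.048).round(3) for u,v in((358,335),(420,380),(460,338),(437,345))])
E
```

```text
pack (array([0.39458281, 0.22265813, 0.03276984]), [2.1, 2.1])
ind pts z=.048 [array([0.436, 0.065, 0.048]), array([ 0.445, -0.115,  0.048]), array([ 0.59 , -0.111,  0.048]), array([ 0.54 , -0.084,  0.048])]
```

View pics/crop1.png

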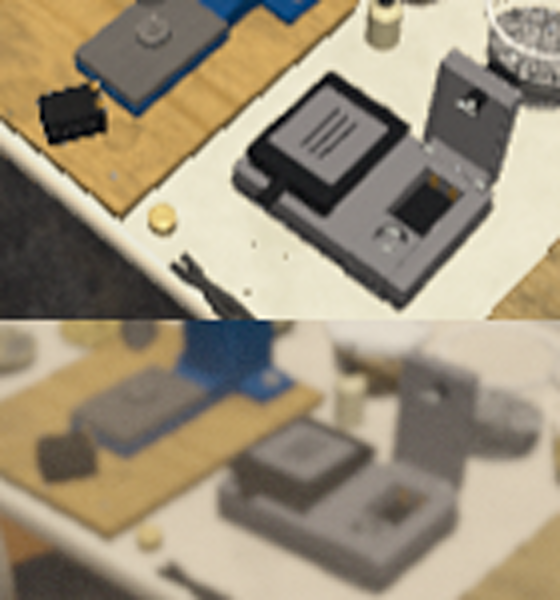

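The enlarged crop confirms it: the black block at side (198,208) has brass at its far (+x) end. The teal block at (186,125) and the yellow and clear items are the wrong colour. Next I'll check clearance to the press before moving.

```bash
python3 - <<'E'
from h import *
import pickle
C=pickle.load(open("c0.pkl","rb"))
for n,a,b in (("ramtop",(322,192),(333,190)),("headfront",(308,238),(322,242)),("lever end",(391,137),(390,141)),("leverhub",(353,243),(361,258)),("greenhandle",(140,103),(184,165)),("cover top L",(435,291),(434,284)),("press2 head",(512,388),(522,338)),("p2 ramtop",(545,345),(543,265)),("anvil L front",(301,298),(313,306)),("oiler",(413,270),(417,293))):
    print(n,*tri((C["side"],a[0]/1.5,a[1]/1.5),(C["scene"],b[0]/1.5,b[1]/1.5)))
E
```

```text
ramtop [0.49900979 0.22465465 0.35922779] [1.3, 1.3]
headfront [0.46389727 0.23860436 0.22861992] [3.0, 3.0]
lever end [0.63737554 0.16291947 0.45816633] [0.1, 0.1]
leverhub [0.56170951 0.19741621 0.15812167] [1.9, 1.9]
greenhandle [0.43682202 0.78000952 0.30564215] [1.0, 1.0]
cover top L [ 0.5866262  -0.02636537  0.157012  ] [0.9, 0.9]
press2 head [ 0.50163683 -0.30635625  0.17839221] [6.8, 6.8]
p2 ramtop [ 0.51626624 -0.32563366  0.35105247] [0.5, 0.5]
anvil L front [0.40704665 0.22043425 0.07389432] [0.4, 0.4]
oiler [0.67035386 0.09528472 0.04150901] [4.3, 4.3]
```

>>> move_arm --moves '[0.02, -0.04, 0.01, 0.05, 0.0854, 0.04, -0.075, 0.01, 0.1, 0.0854, 0.06, -0.11, 0.01, 0.15, 0.0854, 0.08, -0.145, 0.01, 0.2, 0.0854, 0.1, -0.18, 0.01, 0.265, 0.0854, 0.12, -0.215, 0.01, 0.265, 0.0854, 0.14, -0.25, 0.01, 0.265, 0.0854, 0.16, -0.285, 0.01, 0.265, 0.0854, 0.18, -0.32, 0.01, 0.265, 0.0854, 0.2, -0.33, 0.01, 0.265, 0.0854, 0.2, -0.33, 0.01, 0.265, 0.0854]'

```text
clock: 1.07
tcp_pos: [0.3536, 0.2227, 0.2493]
orientation: [0.001, 0.003, 1.0, -0.0]
wrist_force: [0.6, 0.9, 0.4]
finger_gap: 0.0854
grip_force: 0.0
```

```bash
python3 - <<'E'
from h import *
import pickle
w=cam("wrist"); pickle.dump(w,open("w1.pkl","wb")); save(w,"pics/w1.png",s=1.5)
print((-w["R"].T@w["t"]).round(3),w["R"].round(2))
E
```

```text
[0.271 0.222 0.384] [[ 0.01  1.   -0.  ]
 [ 0.95 -0.01  0.32]
 [ 0.32 -0.   -0.95]]
```

View pics/w1.png

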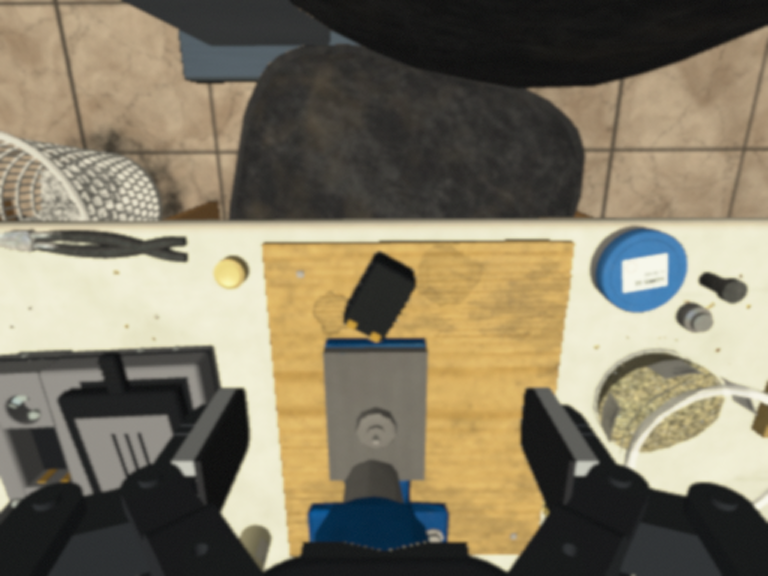

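The wrist view shows the black pack at about (253,197) native px, with its brass end at lower left, (242,219). Its long axis is turned about -25 to -30° from world x. The press anvil lies just beyond it.

```bash
cat >> h.py <<'E'
def blackmask(c,roi,thr=60):
    x0,y0,x1,y1=roi; m=np.zeros(c["img"].shape[:2],np.uint8)
    m[y0:y1,x0:x1]=(c["img"][y0:y1,x0:x1].max(2)<thr)*255
    n,l,s,ce=cv2.connectedComponentsWithStats(m); k=1+np.argmax(s[1:,4]); return ((l==k)*255).astype(np.uint8)
E
python3 - <<'E'
from h import *
import pickle
w=pickle.load(open("w1.pkl","rb"))
m=blackmask(w,(215,160,290,240))
ct=max(cv2.findContours(m,0,1)[0],key=cv2.contourArea); h=cv2.convexHull(ct)
for eps in (2,3): 
    p=cv2.approxPolyDP(h,eps,True)[:,0]; print([(q.tolist(),plane(w,*q,.058)[:2].round(4).tolist(),plane(w,*q,.018)[:2].round(4).tolist()) for q in p])
r=cv2.minAreaRect(np.float32([plane(w,*q,.058)[:2] for q in ct[:,0]])); print(r)
c=w["img"][155:235,215:295,::-1]; cv2.imwrite("pics/w1c.png",cv2.resize(c,None,fx=7,fy=7,interpolation=cv2.INTER_CUBIC))
E
```

```text
[([252, 169], [0.351, 0.2169], [0.3609, 0.2162]), ([272, 179], [0.3621, 0.238], [0.3733, 0.24]), ([275, 184], [0.3677, 0.2413], [0.3796, 0.2437]), ([275, 190], [0.3744, 0.2414], [0.3871, 0.2438]), ([255, 226], [0.4166, 0.2195], [0.4344, 0.2192]), ([230, 212], [0.3995, 0.1921], [0.4154, 0.1884]), ([233, 200], [0.3855, 0.1958], [0.3996, 0.1926])]
[([252, 169], [0.351, 0.2169], [0.3609, 0.2162]), ([275, 184], [0.3677, 0.2413], [0.3796, 0.2437]), ([255, 226], [0.4166, 0.2195], [0.4344, 0.2192]), ([230, 212], [0.3995, 0.1921], [0.4154, 0.1884])]
((0.3831653594970703, 0.2172609269618988), (0.03581085801124573, 0.05851102992892265), 62.42840576171875)
```

View pics/w1c.png

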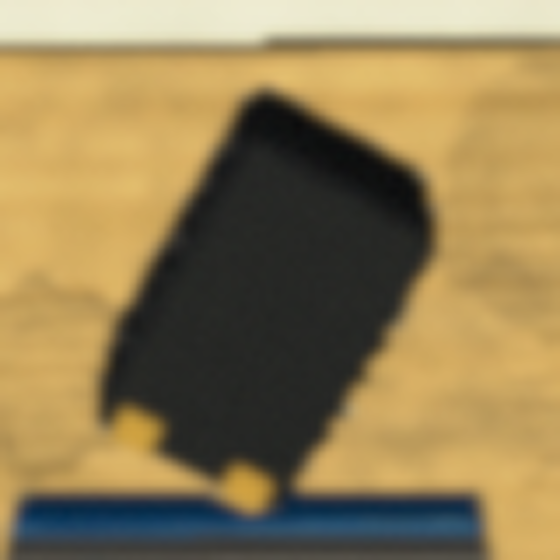

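>>> move_arm --moves '[0.0, 0.0, -0.03, -0.12, 0.0854, 0.0, 0.0, -0.06, -0.24, 0.0854, 0.0, -0.005, -0.09, -0.36, 0.0854, 0.0, -0.005, -0.09, -0.48, 0.0854, 0.0, -0.005, -0.09, -0.48, 0.0854, 0.0, -0.005, -0.09, -0.48, 0.0854]'

```text
clock: 1.62
tcp_pos: [0.3499, 0.2206, 0.1593]
orientation: [-0.0, 0.235, 0.972, -0.0]
wrist_force: [0.5, 0.4, 0.7]
finger_gap: 0.0859
grip_force: 0.0
```

```bash
python3 - <<'E'
from h import *
import pickle
w1=pickle.load(open("w1.pkl","rb"))
w=cam("wrist"); pickle.dump(w,open("w2.pkl","wb"))
print(env.get_state()["tcp_pos"],proj(w,(.386,.217,.058)))
q=proj(w,(.386,.217,.058)).astype(int)
m=blackmask(w,(max(q[0]-70,0),max(q[1]-70,0),q[0]+70,q[1]+70))
ct=max(cv2.findContours(m,0,1)[0],key=cv2.contourArea)
p=cv2.approxPolyDP(cv2.convexHull(ct),4,True)[:,0];print(p.tolist())
print(cv2.minAreaRect(np.float32([plane(w,*q,.058)[:2] for q in ct[:,0]])))
def br(c,roi):
    x0,y0,x1,y1=roi; h=cv2.cvtColor(c["img"],cv2.COLOR_RGB2HSV)
    m=np.zeros(h.shape[:2],np.uint8); m[y0:y1,x0:x1]=cv2.inRange(h,(12,150,120),(32,255,255))[y0:y1,x0:x1]
    n,l,s,ce=cv2.connectedComponentsWithStats(m); return [(ce[i].round(1).tolist(),int(s[i,4])) for i in range(1,n) if s[i,4]>5]
print(br(w1,(225,205,260,232)))
x0=max(q[0]-75,0);y0=max(q[1]-75,0)
c=w["img"][y0:y0+150,x0:x0+150,::-1]; print(x0,y0); cv2.imwrite("pics/w2c.png",cv2.resize(c,None,fx=4,fy=4,interpolation=cv2.INTER_CUBIC))
E
```

```text
[0.35060008 0.22082445 0.15997458] [273.81382545 237.98156366]
[[258, 197], [292, 200], [296, 227], [291, 267], [254, 262]]
((0.382723331451416, 0.21956031024456024), (0.03395061939954758, 0.0644526332616806), 62.02647018432617)
[([233.9, 216.1], 34), ([249.8, 224.0], 29)]
198 162
```

View pics/w2c.png

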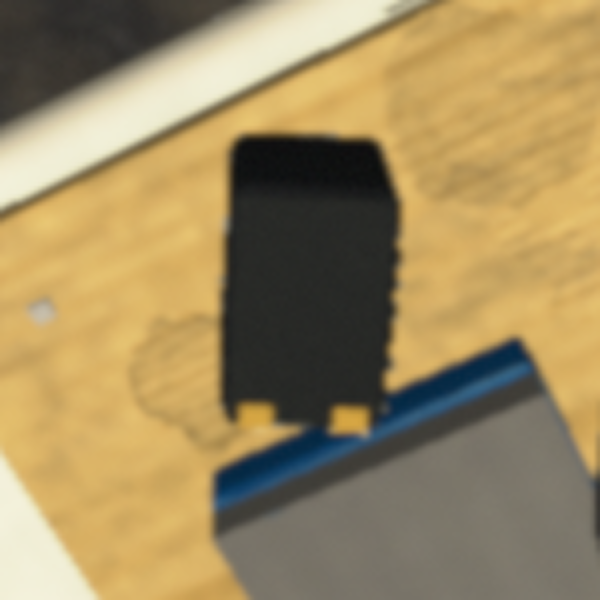

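The closer view shows the pack's top face with corners at (257,209), (297,213), (293,270) and (254,266), and brass pads at (262,266) and (286,267). I'll triangulate against the first wrist view.

```bash
python3 - <<'E'
from h import *
import pickle
a=pickle.load(open("w1.pkl","rb"));b=pickle.load(open("w2.pkl","rb"))
A=[(249.3,175),(275.7,187.9),(256,226),(230.4,213.6),(233.9,216.1),(249.8,224)]
B=[(256.75,208.75),(297.5,212.75),(293,270),(254,265.7),(261.9,265.9),(285.7,266.9)]
P=[]
for p,q in zip(A,B):
    x,e=tri((a,*p),(b,*q));P.append(x);print(x.round(4),e,plane(b,*q,.058)[:2].round(4),plane(a,*p,.058)[:2].round(4))
Q=np.array([plane(b,*q,.058) for q in B])
for P in (np.array(P),Q):
  d=(P[2]+P[3]-P[0]-P[1])/2;print("c",P[:4].mean(0).round(4),"yaw",np.degrees(np.arctan2(d[1],d[0])),"len",np.linalg.norm(d),"w",np.linalg.norm(P[0]-P[1]),np.linalg.norm(P[2]-P[3]), "brass",np.degrees(np.arctan2(*((P[5]-P[4])[[1,0]])))-90)
E
```

```text
[0.3617 0.2136 0.0431] [0.2, 0.2] [0.3568 0.2163] [0.3576 0.2139]
[0.3724 0.2429 0.0605] [1.5, 1.5] [0.3747 0.2437] [0.372  0.2421]
[0.4084 0.2211 0.0772] [0.5, 0.5] [0.4205 0.2182] [0.4166 0.2207]
[0.398  0.1929 0.0655] [0.4, 0.4] [0.4016 0.1906] [0.4015 0.1925]
[0.4046 0.1964 0.058 ] [0.2, 0.2] [0.4048 0.1965] [0.4045 0.1963]
[0.4138 0.214  0.0594] [0.4, 0.4] [0.4149 0.214 ] [0.4141 0.2137]
c [0.3851 0.2176 0.0616] yaw -30.467589217423566 len 0.0462739936523666 w 0.035752907944031326 0.03217503999652431 brass -27.38913626944231
c [0.3884 0.2172 0.058 ] yaw -29.44966215012333 len 0.05202549952916684 w 0.03272469978286914 0.033457769856584406 brass -29.97972481561387
```

```bash
python3 - <<'E'
from h import *
import pickle
a=pickle.load(open("w1.pkl","rb"));b=pickle.load(open("w2.pkl","rb"))
for p,q in (((217,227),(251.75,282)),((284,227),(327,247)),((217.3,234.5),(251.75,297)),((284,234.5),(333,259.5))): print(tri((a,*p),(b,*q)), plane(a,*p,.03))
print(env.get_state()["tcp_pos"])
E
```

```text
(array([0.42828194, 0.17385511, 0.03472305]), [0.3, 0.3]) [0.43013317 0.17303441 0.03      ]
(array([0.42595104, 0.25297192, 0.03834889]), [1.2, 1.2]) [0.43061939 0.25459591 0.03      ]
(array([0.42140752, 0.17834581, 0.06912237]), [0.1, 0.1]) [0.4401881  0.17293793 0.03      ]
(array([0.42843059, 0.2524136 , 0.0553938 ]), [0.1, 0.1]) [0.44067366 0.25481516 0.03      ]
[0.35060008 0.22082445 0.15997458]
```

>>> move_arm --moves '[0.031, 0.0, 0.0, -0.03, 0.06, 0.031, 0.0, -0.035, -0.03, 0.06, 0.031, 0.0, -0.07, -0.03, 0.06, 0.031, 0.0, -0.095, -0.03, 0.06, 0.031, 0.0, -0.108, -0.03, 0.06, 0.031, 0.0, -0.108, -0.03, 0.06, 0.031, 0.0, -0.108, -0.03, 0.025, 0.031, 0.0, -0.108, -0.03, 0.025, 0.031, 0.0, -0.108, -0.03, 0.025, 0.031, 0.0, -0.108, -0.03, 0.025]' --newtons 40

```text
clock: 2.5
tcp_pos: [0.3831, 0.2208, 0.0532]
orientation: [0.002, 0.252, 0.968, 0.001]
wrist_force: [-0.3, 0.9, 5.9]
finger_gap: 0.0346
grip_force: 40.8
```

>>> move_arm --moves '[0.0, 0.0, 0.03, 0.0, 0.025, -0.02, 0.0, 0.06, 0.0, 0.025, -0.03, -0.01, 0.09, 0.05, 0.025, -0.03, -0.03, 0.12, 0.15, 0.025, -0.03, -0.055, 0.15, 0.26, 0.025, -0.02, -0.085, 0.175, 0.38, 0.025, 0.0, -0.115, 0.195, 0.48, 0.025, 0.02, -0.15, 0.2, 0.53, 0.025, 0.04, -0.18, 0.21, 0.53, 0.025, 0.06, -0.21, 0.22, 0.53, 0.025, 0.08, -0.24, 0.22, 0.53, 0.025, 0.09, -0.265, 0.22, 0.53, 0.025]'

```text
clock: 3.5
tcp_pos: [0.4738, -0.0477, 0.2725]
orientation: [0.002, -0.01, 1.0, -0.001]
wrist_force: [2.0, 0.1, -1.6]
finger_gap: 0.0347
grip_force: 41.2
```

>>> move_arm --moves '[0.0, 0.0, 0.0, 0.0, 0.025, 0.0, 0.0, 0.0, 0.0, 0.025]'

```text
clock: 3.67
tcp_pos: [0.4716, -0.0462, 0.2713]
orientation: [-0.0, -0.009, 1.0, 0.0]
wrist_force: [-0.6, 0.1, -1.5]
finger_gap: 0.0343
grip_force: 41.3
```

```bash
python3 - <<'E'
from h import *
import pickle
w=cam("wrist"); pickle.dump(w,open("w3.pkl","wb")); save(w,"pics/w3.png",s=1.5)
s=env.get_state();print(s["tcp_pos"],s["orientation"],s["finger_gap"],s["grip_force"],s["wrist_force"])
E
```

```text
[ 0.47103583 -0.04519613  0.27131219] [-3.95459377e-04 -9.49332063e-03  9.99954813e-01  3.05544406e-04] 0.03495074547817982 41.295231096446514 [-0.06533755  0.31340271 -1.11143527]
```

View pics/w3.png

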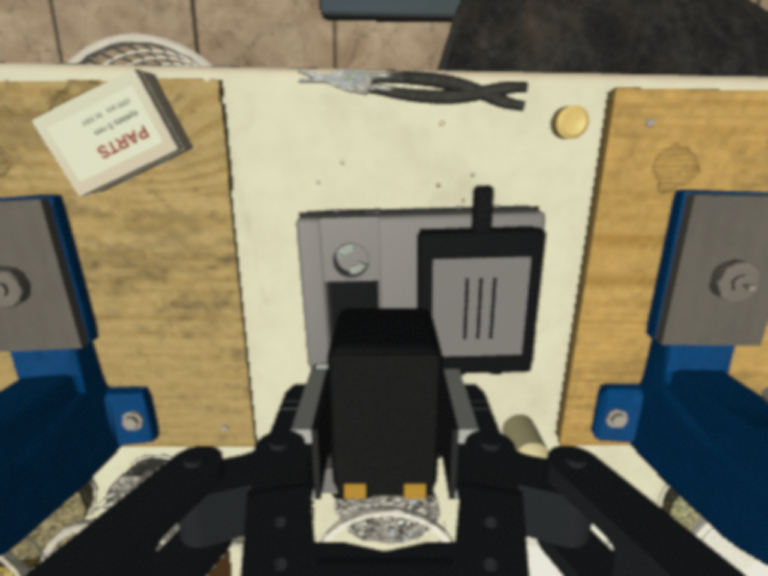

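The view shows the indicator deck with front corners at about (200,143) and (361,141) native px, the bay at (235,190) partly hidden by the held pack, and the tab at (322,135). I'll shift left so the bay is clear.

>>> move_arm --moves '[0.0, 0.035, 0.0, 0.0, 0.025, 0.01, 0.07, 0.0, 0.0, 0.025, 0.01, 0.075, 0.0, 0.0, 0.025, 0.01, 0.075, 0.0, 0.0, 0.025, 0.01, 0.075, 0.0, 0.0, 0.025]'

```text
clock: 4.13
tcp_pos: [0.4807, 0.0311, 0.2715]
orientation: [-0.0, -0.012, 1.0, -0.0]
wrist_force: [-0.7, -0.6, -2.0]
finger_gap: 0.0347
grip_force: 41.4
```

```bash
python3 - <<'E'
from h import *
import pickle
w=cam("wrist"); pickle.dump(w,open("w4.pkl","wb")); 
x0,y0=105,115; save(w,"pics/w4.png",crop=(x0,y0,x0+190,y0+150),s=4)
s=env.get_state();print(s["tcp_pos"],s["orientation"])
E
```

```text
[0.48081662 0.03043438 0.27149477] [-7.17295661e-05 -1.09195098e-02  9.99940366e-01 -1.51768392e-04]
```

View pics/w4.png

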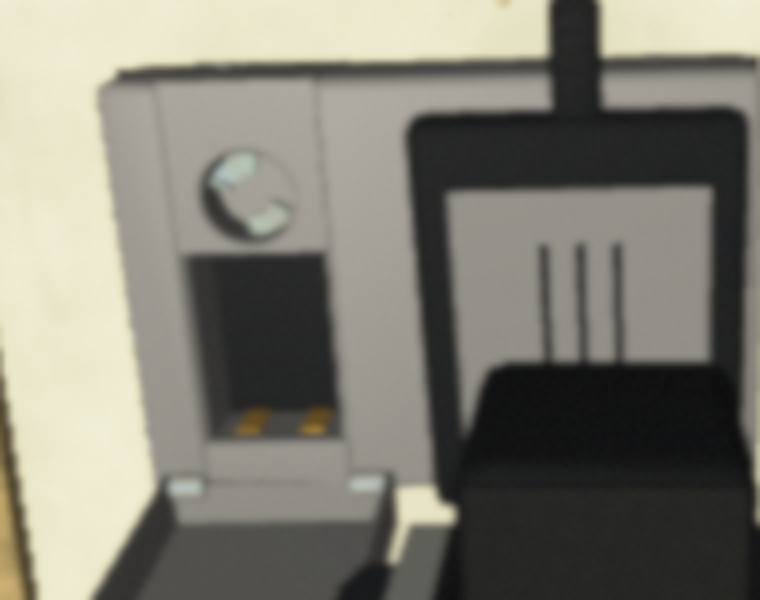

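The bay rim in this crop has corners at (185,255), (327,253), (208,438) and (342,438), i.e. native (151,179), (187,178), (157,225) and (191,225). The brass leaves are at the rear wall. I'll triangulate the front corners with the previous view.

```bash
python3 - <<'E'
from h import *
import pickle
a=pickle.load(open("w3.pkl","rb"));b=pickle.load(open("w4.pkl","rb"))
f=lambda p:(p[0]/4+105,p[1]/4+115)
for p,q in (((218.7,188),(185,255)),((252,187.3),(327,253)),((234.5,172.5),(249,195)),((322,126),(575,3))): print("tri",tri((a,*p),(b,*f(q))))
R=np.array([plane(b,*f(q),.048) for q in ((185,255),(327,253),(342,438),(208,438))]);print(R.round(4),"c",R.mean(0).round(4))
d=R[2]+R[3]-R[0]-R[1];e=R[1]+R[2]-R[0]-R[3];print(np.linalg.norm(d)/2,np.linalg.norm(e)/2,np.degrees(np.arctan2(d[1],d[0])),np.degrees(np.arctan2(-e[0],e[1])))
for n,q0,q1 in(("front",(125,82),(750,70)),("frontdeck w",(110,86),(400,78)),):
    A,B=plane(b,*f(q0),.048),plane(b,*f(q1),.048);print(n,A,B,np.degrees(np.arctan2(-(B-A)[0],(B-A)[1])))
A,B=plane(b,*f((104,95)),.048),plane(b,*f((155,480)),.048);print("right",A,B,np.degrees(np.arctan2((B-A)[1],(B-A)[0])))
A,B=plane(b,*f((186,480)),.05),plane(b,*f((366,478)),.05);print("hinge",A,B)
A,B=plane(b,*f((552,112)),.06),plane(b,*f((602,110)),.06);print("tab root",A,B)
A,B=plane(a,476/1.5,190/1.5,.06),plane(a,492/1.5,188/1.5,.06);print("tab tip",A,B)
# pack in hand: bottom brass
E
```

```text
tri (array([ 0.49833485, -0.09057316,  0.05410916]), [0.0, 0.0])
tri (array([ 0.49985327, -0.05205098,  0.04377004]), [0.1, 0.1])
tri (array([ 0.4813351 , -0.07257815,  0.04830339]), [0.4, 0.4])
tri (array([0.42447341, 0.02071238, 0.06694644]), [0.0, 0.0])
[[ 0.5001 -0.0926  0.048 ]
 [ 0.4986 -0.0511  0.048 ]
 [ 0.5574 -0.0493  0.048 ]
 [ 0.5583 -0.0904  0.048 ]] c [ 0.5286 -0.0709  0.048 ]
0.05851250258381721 0.04136632444874067 1.964956487807161 1.7286709534071667
front [ 0.45025815 -0.10525018  0.048     ] [0.44300026 0.06933018 0.048     ] 2.3806045230458457
frontdeck w [ 0.45146598 -0.10956109  0.048     ] [ 0.44741253 -0.02828978  0.048     ] 2.8552907977973736
right [ 0.4540166  -0.11150202  0.048     ] [ 0.57289695 -0.10800734  0.048     ] 1.6838158570380253
hinge [ 0.57170152 -0.09766812  0.05      ] [ 0.56974176 -0.04203844  0.05      ]
tab root [0.45400713 0.01472561 0.06      ] [0.45315595 0.02832585 0.06      ]
tab tip [0.42596957 0.01719796 0.06      ] [0.42438119 0.02849172 0.06      ]
```

```bash
python3 - <<'E'
from h import *
import pickle
a=pickle.load(open("w3.pkl","rb"))
t=np.array([.4712,-.0455,.2713])
h=cv2.cvtColor(a["img"],cv2.COLOR_RGB2HSV); m=cv2.inRange(h,(12,150,120),(32,255,255)); m[:310]=0;m[:,:220]=0;m[:,295:]=0
n,l,s,ce=cv2.connectedComponentsWithStats(m)
for i in range(1,n):
  if s[i,4]>15:
    print(s[i],ce[i])
    for z in(.272,.276,.280): print(z,((plane(a,*ce[i],z)-t)*1e3).round(1),"far edge",((plane(a,ce[i][0],s[i,1]+s[i,3],z)-t)*1e3).round(1)[0])
for q in ((331,348),(441,348),(334,490),(437,490)): print(((plane(a,q[0]/1.5,q[1]/1.5,.276)-t)*1e3).round(1))
c=a["img"][205:340,247]; print([int(v) for v in c.mean(1)])
E
```

```text
[229 323  15   9 132] [236.0530303  326.96969697]
0.272 [ 34.6 -11.8   0.7] far edge 37.9
0.276 [ 31.2 -11.5   4.7] far edge 34.3
0.28 [ 27.7 -11.3   8.7] far edge 30.7
[269 323  15   9 127] [276.01574803 326.82677165]
0.272 [34.2  8.9  0.7] far edge 37.5
0.276 [30.7  8.5  4.7] far edge 33.9
0.28 [27.3  8.2  8.7] far edge 30.4
[-21.  -18.2   4.7]
[-21.6  14.7   4.7]
[ 31.1 -18.2   4.7]
[30.5 16.2  4.7]
[20, 15, 10, 12, 12, 13, 14, 12, 14, 14, 10, 13, 13, 14, 15, 15, 15, 11, 16, 14, 17, 15, 14, 14, 15, 18, 20, 21, 25, 26, 25, 24, 29, 32, 32, 33, 32, 33, 31, 32, 33, 33, 33, 33, 33, 33, 32, 31, 31, 33, 32, 33, 32, 31, 32, 31, 32, 32, 31, 32, 32, 33, 33, 32, 32, 31, 32, 31, 32, 32, 33, 31, 33, 32, 32, 32, 31, 32, 31, 32, 31, 31, 32, 30, 32, 32, 32, 32, 32, 32, 31, 31, 32, 32, 31, 31, 32, 32, 32, 31, 30, 32, 31, 32, 31, 32, 30, 32, 31, 32, 30, 32, 31, 32, 31, 33, 32, 34, 33, 32, 32, 33, 32, 33, 36, 50, 83, 117, 133, 131, 132, 138, 130, 119, 122]
```

>>> move_arm --moves '[0.013, -0.035, -0.01, 0.01, 0.025, 0.026, -0.07, -0.02, 0.01, 0.025, 0.041, -0.1, -0.04, 0.01, 0.025, 0.041, -0.1, -0.075, 0.01, 0.025, 0.041, -0.1, -0.11, 0.01, 0.025, 0.041, -0.1, -0.14, 0.01, 0.025, 0.041, -0.1, -0.165, 0.01, 0.025, 0.041, -0.1, -0.175, 0.01, 0.025, 0.041, -0.1, -0.175, 0.01, 0.025, 0.041, -0.1, -0.175, 0.01, 0.025]'

```text
clock: 5.02
tcp_pos: [0.5225, -0.0705, 0.0969]
orientation: [-0.0, -0.015, 1.0, 0.0]
wrist_force: [-0.4, -0.1, -0.9]
finger_gap: 0.0348
grip_force: 41.4
```

```bash
python3 - <<'E'
from h import *
import pickle
w=cam("wrist"); s=cam("side"); pickle.dump((w,s),open("w5.pkl","wb"))
a=w["img"][170:384,150:380,::-1]; b=s["img"][165:275,215:335,::-1]
A=cv2.resize(a,None,fx=1.7,fy=1.7,interpolation=cv2.INTER_CUBIC); B=cv2.resize(b,None,fx=3.3,fy=3.3,interpolation=cv2.INTER_CUBIC)
H=max(len(A),len(B)); pad=lambda i:np.vstack([i,np.zeros((H-len(i),i.shape[1],3),np.uint8)])
cv2.imwrite("pics/w5.png",np.hstack([pad(A),pad(B)]))
st=env.get_state();print(st["tcp_pos"],st["orientation"],st["wrist_force"],np.hstack([pad(A),pad(B)]).shape,A.shape)
E
```

```text
[ 0.52392802 -0.07065163  0.09834655] [ 1.62625217e-03 -1.49568477e-02  9.99886696e-01 -4.93588404e-04] [ 0.31517014 -0.42989802 -2.08001524] (364, 787, 3) (364, 391, 3)
```

View pics/w5.png

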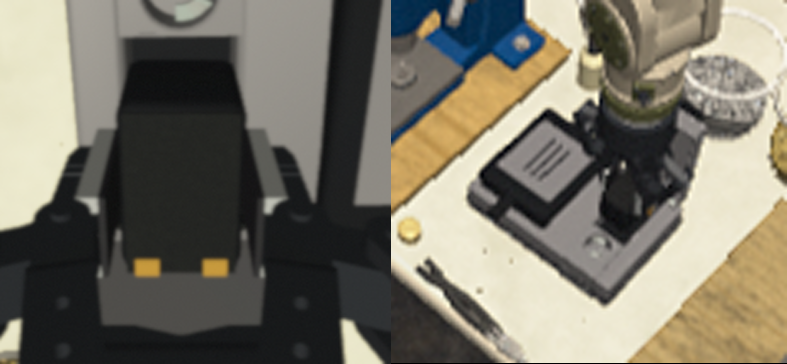

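The left panel shows the bay's front edge at native (221,192)–(291,192) with the pack centred behind it. The side panel agrees. I'll measure the offset numerically.

```bash
python3 - <<'E'
from h import *
import pickle
w,s=pickle.load(open("w5.pkl","rb"))
f=lambda p:(150+p[0]/1.7,170+p[1]/1.7)
for n,p,z in (("bayFR",(121,37),.048),("bayFL",(240,37),.048),("packbotR",(133,62),.0615),("packbotL",(236,62),.0615),("topR",(120,112),.1015),("topL",(244,112),.1015),("brassR",(147,267),.1015),("brassL",(215,267),.1015)): print(n,plane(w,*f(p),z).round(4))
print(env.get_state()["tcp_pos"])
E
```

```text
bayFR [ 0.4996 -0.0937  0.048 ]
bayFL [ 0.4984 -0.0512  0.048 ]
packbotR [ 0.504  -0.0883  0.0615]
packbotL [ 0.503  -0.0537  0.0615]
topR [ 0.5032 -0.0884  0.1015]
topL [ 0.5023 -0.0554  0.1015]
brassR [ 0.5535 -0.0807  0.1015]
brassL [ 0.5529 -0.0607  0.1015]
[ 0.52392802 -0.07065163  0.09834655]
```

>>> move_arm --moves '[-0.001, -0.0005, 0.0, 0.0, 0.025, -0.001, -0.0005, -0.015, 0.0, 0.025, -0.001, -0.0005, -0.022, 0.0, 0.025, -0.001, -0.0005, -0.028, 0.0, 0.025, -0.001, -0.0005, -0.033, 0.0, 0.025, -0.001, -0.0005, -0.037, 0.0, 0.025, -0.001, -0.0005, -0.038, 0.0, 0.025]'

```text
clock: 5.7
tcp_pos: [0.5213, -0.0704, 0.0582]
orientation: [-0.0, -0.015, 1.0, 0.0]
wrist_force: [-2.9, 0.2, 6.1]
finger_gap: 0.0344
grip_force: 42.2
```

>>> move_arm --moves '[0.0, 0.0, -0.002, 0.0, 0.025, 0.0, 0.0, -0.002, 0.0, 0.05, 0.0, 0.0, -0.002, 0.0, 0.05, 0.0, 0.0, -0.002, 0.0, 0.05, 0.0, 0.0, 0.02, 0.0, 0.05, 0.0, 0.0, 0.03, 0.0, 0.0, 0.0, 0.0, 0.03, 0.0, 0.0, 0.0, 0.0, 0.03, 0.0, 0.0, 0.0, 0.0, 0.03, 0.0, 0.0, 0.0, 0.0, 0.03, 0.0, 0.0]'

```text
clock: 6.53
tcp_pos: [0.521, -0.0704, 0.0875]
orientation: [-0.001, -0.015, 1.0, 0.0]
wrist_force: [0.5, -0.2, 0.2]
finger_gap: -0.0
grip_force: 0.0
```

>>> move_arm --moves '[0.008, 0.0, -0.008, 0.0, 0.0, 0.008, 0.0, -0.013, 0.0, 0.0, 0.008, 0.0, -0.017, 0.0, 0.0, 0.008, 0.0, -0.019, 0.0, 0.0, 0.008, 0.0, -0.02, 0.0, 0.0]'

```text
clock: 6.95
tcp_pos: [0.5299, -0.0706, 0.0709]
orientation: [0.001, -0.015, 1.0, -0.0]
wrist_force: [-10.1, 2.9, 34.1]
finger_gap: 0.0001
grip_force: 17.2
```

The pack is seated: its top measures 0.063. Next I'll go up and over the cover and come down behind it with the fingers straddling the knob.

>>> move_arm --moves '[-0.005, 0.0, 0.035, 0.0, 0.0, -0.005, 0.0, 0.07, 0.0, 0.0, -0.005, 0.0, 0.105, 0.0, 0.0, 0.0, 0.0, 0.145, 0.0, 0.046, 0.035, 0.0, 0.148, 0.0, 0.046, 0.07, 0.002, 0.148, 0.0, 0.046, 0.1, 0.003, 0.148, 0.0, 0.046, 0.112, 0.003, 0.148, 0.0, 0.046, 0.112, 0.003, 0.148, 0.0, 0.046]'

```text
clock: 7.7
tcp_pos: [0.6438, -0.0675, 0.2141]
orientation: [-0.0, -0.015, 1.0, 0.0]
wrist_force: [-0.3, -0.4, 0.5]
finger_gap: 0.0462
grip_force: 0.0
```

```bash
python3 - <<'E'
from h import *
import pickle
w=cam("wrist"); s=cam("side"); pickle.dump((w,s),open("w6.pkl","wb"))
A=cv2.resize(w["img"][:,100:412,::-1],None,fx=1.25,fy=1.25); B=cv2.resize(s["img"][165:275,225:335,::-1],None,fx=3.6,fy=3.6,interpolation=cv2.INTER_CUBIC)
H=480; pad=lambda i:np.vstack([i,np.zeros((H-len(i),i.shape[1],3),np.uint8)])
cv2.imwrite("pics/w6.png",np.hstack([pad(A),pad(B)]))
for p in ((.600,-.105,.1657),(.600,-.033,.1657),(.632,-.069,.133)): print(proj(w,p),proj(s,p))
st=env.get_state();print(st["tcp_pos"],st["orientation"],st["wrist_force"],A.shape)
E
```

```text
[196.33947107 157.15294586] [311.03925083 203.51697823]
[319.23052837 160.79737528] [294.06163498 191.19949361]
[256.26434843 193.54910886] [307.47491681 197.17673123]
[ 0.64103763 -0.06730587  0.2146349 ] [-1.40632014e-03 -1.52561260e-02  9.99882568e-01  3.49925651e-04] [ 0.35325345 -0.41628449 -0.54772996] (480, 390, 3)
```

View pics/w6.png

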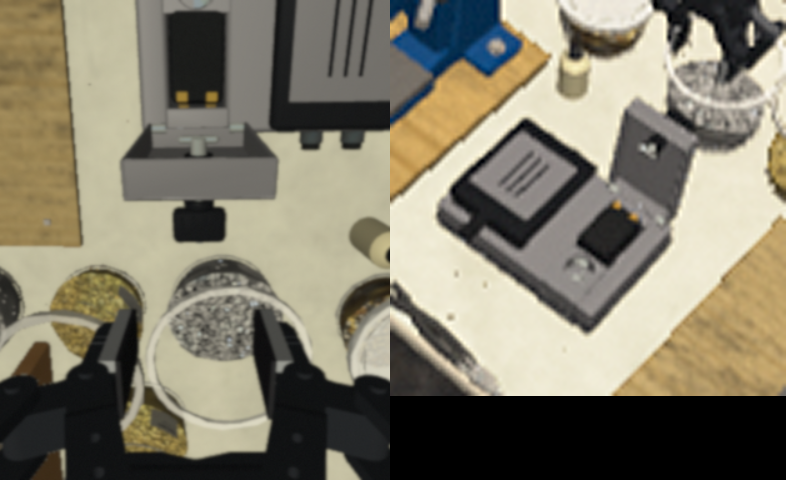

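Left panel: the cover's outer top edge is at native (199,158)–(322,158), matching the prediction within 2 mm, and the knob is mid-cover. Right panel: the pack is seated with its brass at the leaves. Now I'll swing the cover.

>>> move_arm --moves '[-0.012, 0.001, 0.0, 0.0, 0.046, -0.014, 0.001, -0.035, 0.0, 0.046, -0.014, 0.001, -0.065, 0.0, 0.046, -0.03, 0.001, -0.065, 0.0, 0.046, -0.045, 0.0, -0.063, 0.0, 0.046, -0.06, 0.0, -0.062, 0.0, 0.046, -0.075, 0.0, -0.063, 0.0, 0.046, -0.087, -0.001, -0.066, 0.0, 0.046, -0.1, -0.001, -0.071, 0.0, 0.046, -0.114, -0.002, -0.078, 0.0, 0.046, -0.124, -0.002, -0.088, 0.0, 0.046]'

```text
clock: 8.72
tcp_pos: [0.5155, -0.0695, 0.1288]
orientation: [0.0, -0.015, 1.0, -0.0]
wrist_force: [0.3, -1.3, 1.3]
finger_gap: 0.0458
grip_force: 0.3
```

>>> move_arm --moves '[-0.01, 0.0, -0.012, 0.0, 0.046, -0.017, -0.001, -0.022, 0.0, 0.046, -0.022, -0.001, -0.032, 0.0, 0.046, -0.026, -0.001, -0.042, 0.0, 0.046, -0.029, -0.002, -0.05, 0.0, 0.046, -0.03, -0.002, -0.055, 0.0, 0.046, -0.03, -0.002, -0.057, 0.0, 0.046, -0.03, -0.002, -0.058, 0.0, 0.046]'

```text
clock: 9.38
tcp_pos: [0.4855, -0.0713, 0.073]
orientation: [-0.001, -0.015, 1.0, -0.0]
wrist_force: [-15.8, 2.7, 36.8]
finger_gap: 0.0458
grip_force: 18.5
```

```bash
python3 - <<'E'
from h import *
import pickle
w=cam("wrist"); s=cam("side"); pickle.dump((w,s),open("w7.pkl","wb"))
print({k:np.round(v,4) for k,v in env.get_state().items() if k in("tcp_pos","wrist_force","clock")})
E
```

```text
{'clock': np.float64(9.4833), 'tcp_pos': array([ 0.4855, -0.0713,  0.0732]), 'wrist_force': array([-13.8888,   1.5961,  28.4708])}
```

>>> move_arm --moves '[0.0, 0.0, 0.03, 0.0, 0.046, 0.0, 0.0, 0.065, 0.0, 0.046, 0.0, 0.0, 0.1, 0.0, 0.046, 0.0, 0.0, 0.135, 0.0, 0.046, 0.0, 0.0, 0.15, 0.0, 0.046, 0.0, 0.0, 0.15, 0.0, 0.046, 0.0, 0.0, 0.15, 0.0, 0.046]'

```text
clock: 10.07
tcp_pos: [0.488, -0.0717, 0.2212]
orientation: [0.001, -0.015, 1.0, -0.0]
wrist_force: [0.2, -0.0, -0.5]
finger_gap: 0.0459
grip_force: 0.0
```

```bash
cat > k.py <<'E'
from h import *
import pickle,sys
w=cam("wrist"); s=cam("side"); pickle.dump((w,s),open(sys.argv[1],"wb"))
st=env.get_state(); print(st["tcp_pos"].round(4),st["orientation"].round(3),st["joint_pos"].round(2),st["wrist_force"].round(1),st["clock"])
z=float(sys.argv[2])
q=proj(w,(.4827,-.073,z)).astype(int); print("expect",q)
m=np.zeros(w["img"].shape[:2],np.uint8); r=35
m[q[1]-r:q[1]+r,q[0]-r:q[0]+r]=(w["img"][q[1]-r:q[1]+r,q[0]-r:q[0]+r].max(2)<60)*255
n,l,sa,ce=cv2.connectedComponentsWithStats(m)
for i in range(1,n):
    if sa[i,4]>20:
        ct=max(cv2.findContours((l==i).astype(np.uint8),0,1)[0],key=cv2.contourArea)
        r_=cv2.minAreaRect(np.float32([plane(w,*p,z)[:2] for p in ct[:,0]]))
        print(sa[i],ce[i].round(1),"rect",np.round(r_[0],4),np.round(r_[1],4),round(r_[2],1))
E
python3 k.py w8.pkl 0.102
python3 - <<'E'
from h import *
import pickle
w,s=pickle.load(open("w8.pkl","rb"))
# sanity of cover: mean rgb at predicted cover points
for p in ((.46,-.073,.068),(.53,-.071,.068),(.53,-.045,.068),(.53,-.095,.068),(.44,-.074,0)): 
    q=proj(w,p).astype(int); print(p,q,w["img"][q[1],q[0]])
q=proj(w,(.4827,-.073,.102)).astype(int)
g=w["img"][q[1]-40:q[1]+40:2,q[0]-36:q[0]+36:2].mean(2)
for r in g: print("".join("#" if v<45 else "+" if v<80 else "." if v<140 else " " for v in r))
E
```

```text
[ 0.4866 -0.0713  0.2191] [-0.001 -0.015  1.     0.   ] [-0.31  0.16 -0.2   1.21  0.   -0.34] [0.2 0.5 0.5] 10.1667
expect [256 186]
[240 171  34  20 477] [256.1 181.3] rect [ 0.4776 -0.0732] [0.0164 0.0276] 1.7
(0.46, -0.073, 0.068) [257 151] [129 125 120]
(0.53, -0.071, 0.068) [257 222] [108 105 101]
(0.53, -0.045, 0.068) [283 223] [119 116 110]
(0.53, -0.095, 0.068) [232 221] [122 118 113]
(0.44, -0.074, 0) [256 121] [195 191 162]
....................................
....................................
....................................
....................................
....................................
....................................
....................................
....................................
....................................
....................................
.................   ................
...............  ... ...............
.............. ...+.................
............. ..#####...............
...............#######..............
...........+#############+..........
..........+###############+.........
..........#################.........
..........########+########.........
..........##+++#+...+######.........
..........######+. .+######.........
..........+#####+...######+.........
...........+#+++#+.+++++++..........
....................................
....................................
....................................
....................................
....................................
....................................
....................................
....................................
....................................
....................................
....................................
....................................
....................................
....................................
....................................
....................................
....................................
```

>>> move_arm --moves '[0.0, -0.001, 0.0, 0.12, 0.03, -0.001, -0.001, 0.0, 0.24, 0.03, -0.002, -0.002, 0.0, 0.36, 0.03, -0.003, -0.002, 0.0, 0.48, 0.03, -0.004, -0.002, 0.0, 0.6, 0.03, -0.004, -0.002, 0.0, 0.72, 0.03, -0.004, -0.002, 0.0, 0.84, 0.03, -0.004, -0.002, 0.0, 0.96, 0.03, -0.004, -0.002, 0.0, 1.08, 0.03, -0.004, -0.002, 0.0, 1.2, 0.03, -0.004, -0.002, 0.0, 1.32, 0.03, -0.004, -0.002, 0.0, 1.44, 0.03]'

```text
clock: 11.17
tcp_pos: [0.4823, -0.0731, 0.2182]
orientation: [-0.001, -0.673, 0.74, 0.002]
wrist_force: [-0.0, -1.0, -0.0]
finger_gap: 0.0302
grip_force: 0.0
```

>>> move_arm --moves '[0.0, 0.0, -0.02, 0.12, 0.03, 0.0, 0.0, -0.02, 0.13, 0.03, 0.0, 0.0, -0.02, 0.13, 0.03, 0.0, 0.0, -0.02, 0.13, 0.03]'

```text
clock: 11.5
tcp_pos: [0.4828, -0.0733, 0.1997]
orientation: [0.001, 0.716, -0.698, -0.001]
wrist_force: [0.1, -0.2, 0.3]
finger_gap: 0.0297
grip_force: 0.0
```

```bash
python3 k.py w9.pkl 0.102; python3 - <<'E'
from h import *
import pickle
w,s=pickle.load(open("w9.pkl","rb"))
q=proj(w,(.4827,-.073,.102)).astype(int)
g=w["img"][q[1]-40:q[1]+40:2,q[0]-36:q[0]+36:2].mean(2)
for r in g[5:35]: print("".join("#" if v<45 else "+" if v<80 else "." if v<140 else " " for v in r))
E
```

```text
[ 0.4836 -0.0736  0.2006] [ 0.     0.717 -0.697 -0.   ] [-0.32  0.16 -0.24  1.16 -0.   -1.91] [ 0.3 -0.1  0.2] 11.6
expect [256 203]
[248 180  18  39 438] [256.4 197.8] rect [ 0.4825 -0.0761] [0.0131 0.0312] 1.4
[221 235  60   3 130] [252.3 236.4] rect [ 0.4865 -0.0447] [0.0476 0.0018] 1.4
....................................
....................................
....................................
.................+++................
................+####...............
.............. .#####+..............
...............+#####+. ............
...............+######. ............
..............+#######+. ...........
..............+########.............
..............#########.............
..............+########.............
..............+########.............
...............###++##+.............
...............+#...+#..............
...............++.  .#..............
...............+#...+#..............
...............+##++##..............
...............+######..............
...............+######..............
...............+######..............
................#####+..............
................+####...............
....................................
....................................
....................................
....................................
....................................
....................................
....................................
```

>>> move_arm --moves '[-0.001, 0.0, -0.035, 0.0, 0.03, -0.001, 0.0, -0.07, 0.0, 0.03, -0.001, 0.0, -0.095, 0.0, 0.03, -0.001, 0.0, -0.106, 0.0, 0.03, -0.001, 0.0, -0.106, 0.0, 0.03, -0.001, 0.0, -0.106, 0.0, 0.004, -0.001, 0.0, -0.106, 0.0, 0.004, -0.001, 0.0, -0.106, 0.0, 0.004, -0.001, 0.0, -0.106, 0.0, 0.004]' --newtons 40

```text
clock: 12.35
tcp_pos: [0.4827, -0.0737, 0.0955]
orientation: [0.0, 0.717, -0.697, 0.001]
wrist_force: [-2.4, -1.0, 1.6]
finger_gap: 0.009
grip_force: 44.2
```

>>> move_arm --moves '[0.0, 0.0, -0.004, 0.0, 0.004, 0.0, 0.0, -0.009, 0.0, 0.004, 0.0, 0.0, -0.009, 0.0, 0.004, 0.0, 0.0, -0.009, 0.0, 0.004]'

```text
clock: 12.68
tcp_pos: [0.4826, -0.0737, 0.0857]
orientation: [0.0, 0.717, -0.697, 0.0]
wrist_force: [-4.2, -0.9, 5.4]
finger_gap: 0.0085
grip_force: 44.8
```

Pressed in about 9.8 mm, with the spring force reading about 5 N. Now the turn.

>>> move_arm --moves '[0.0, 0.0, 0.0, -0.12, 0.004, 0.0, 0.0, 0.0, -0.24, 0.004, 0.0, 0.0, 0.0, -0.36, 0.004, 0.0, 0.0, 0.0, -0.48, 0.004, 0.0, 0.0, 0.0, -0.6, 0.004, 0.0, 0.0, 0.0, -0.72, 0.004, 0.0, 0.0, 0.0, -0.84, 0.004, 0.0, 0.0, 0.0, -0.96, 0.004, 0.0, 0.0, 0.0, -1.08, 0.004, 0.0, 0.0, 0.001, -1.2, 0.004, 0.0, 0.0, 0.001, -1.32, 0.004, 0.0, 0.0, 0.002, -1.44, 0.004]'

```text
clock: 13.68
tcp_pos: [0.481, -0.0727, 0.087]
orientation: [-0.001, -0.077, 0.997, 0.001]
wrist_force: [-6.9, 2.4, 5.2]
finger_gap: 0.0086
grip_force: 44.8
```

>>> move_arm --moves '[0.0, 0.0, 0.0, -0.08, 0.004, 0.0, 0.0, 0.0, -0.13, 0.004, 0.0, 0.0, 0.0, -0.16, 0.004, 0.0, 0.0, 0.0, -0.16, 0.004, 0.0, 0.0, 0.0, -0.16, 0.004]'

```text
clock: 14.1
tcp_pos: [0.481, -0.0723, 0.087]
orientation: [-0.001, -0.001, 1.0, 0.001]
wrist_force: [-6.5, 2.8, 6.6]
finger_gap: 0.0088
grip_force: 48.2
```

```bash
python3 -c "
from h import *
print({k:np.round(v,3) for k,v in env.get_state().items()})"
```

```text
{'clock': np.float64(14.1), 'joint_pos': array([-0.315,  0.251, -0.434,  0.889,  0.001, -0.317]), 'qvel': array([-0.   ,  0.001, -0.001,  0.002, -0.001, -0.003]), 'tau': array([ -1.574, -38.752,  28.391,  -3.081,  -0.091,   0.753]), 'tcp_pos': array([ 0.481, -0.072,  0.087]), 'orientation': array([-0.001, -0.001,  1.   ,  0.001]), 'wrist_force': array([-6.543,  2.786,  6.553]), 'ft_torque': array([0.457, 1.294, 0.721]), 'grip_force': np.float64(48.17), 'finger_gap': np.float64(0.009)}
```

The stop is reached, with a torque of 0.7 N m. I'll release, lift and check the wing.

>>> move_arm --moves '[0.0, 0.0, 0.0, 0.03, 0.004, 0.0, 0.0, 0.0, 0.03, 0.035, 0.0, 0.0, 0.0, 0.03, 0.035, 0.0, 0.0, 0.0, 0.03, 0.035, 0.0, 0.0, 0.03, 0.03, 0.035, 0.0, 0.0, 0.06, 0.03, 0.035, 0.0, 0.0, 0.095, 0.03, 0.035, 0.0, 0.0, 0.13, 0.03, 0.035, 0.0, 0.0, 0.13, 0.03, 0.035, 0.0, 0.0, 0.13, 0.03, 0.035]'

```text
clock: 14.93
tcp_pos: [0.4848, -0.0743, 0.2198]
orientation: [0.003, -0.015, 1.0, -0.001]
wrist_force: [-0.1, 0.5, -0.2]
finger_gap: 0.0353
grip_force: 0.0
```

```bash
python3 k.py w10.pkl 0.095; python3 - <<'E'
from h import *
import pickle
w,s=pickle.load(open("w10.pkl","rb"))
q=proj(w,(.4827,-.073,.095)).astype(int)
g=w["img"][q[1]-40:q[1]+40:2,q[0]-36:q[0]+36:2].mean(2)
for r in g[5:35]: print("".join("#" if v<45 else "+" if v<80 else "." if v<140 else " " for v in r))
for z in (.095,.102): print(z,[proj(w,(.4827+a,-.073,z)).round(1) for a in(-.015,.015)])
E
```

```text
[ 0.4826 -0.0736  0.2168] [ 0.    -0.015  1.     0.   ] [-0.32  0.15 -0.22  1.2   0.   -0.35] [-0.4 -0.2 -0.1] 15.0333
expect [259 187]
[251 167  16  35 361] [258.9 183.2] rect [ 0.4798 -0.074 ] [0.0302 0.0127] 1.7
....................................
....................................
....................................
....................................
....................................
................+###................
................####+...............
...............+#####...............
...............+#####...............
...............######+..............
..............+#######..............
..............+#######+.............
..............+#######+.............
..............+#######..............
...............+#...#+..............
...............++. .++..............
...............++...#+..............
...............+#+++#+..............
...............+#####+..............
................#####+..............
................#####+..............
................#####...............
................+###+...............
....................................
....................................
....................................
....................................
....................................
....................................
....................................
0.095 [array([260.1, 170.5]), array([259., 204.])]
0.102 [array([260.2, 172.6]), array([259.1, 206.9])]
```

The wing lies along x and stays down: its far end is at row 202, which fits the home height and not the popped one. Now the display tab.

>>> move_arm --moves '[-0.015, 0.027, 0.0, 0.0, 0.04, -0.03, 0.054, -0.01, 0.0, 0.04, -0.045, 0.081, -0.025, 0.0, 0.04, -0.055, 0.094, -0.04, 0.0, 0.04, -0.055, 0.094, -0.04, 0.0, 0.04, -0.055, 0.094, -0.04, 0.0, 0.04]'

```text
clock: 15.53
tcp_pos: [0.4258, 0.0212, 0.1755]
orientation: [-0.002, -0.016, 1.0, 0.0]
wrist_force: [0.5, -0.4, 1.3]
finger_gap: 0.0403
grip_force: 0.0
```

```bash
python3 - <<'E'
from h import *
import pickle
w=cam("wrist"); pickle.dump(w,open("w11.pkl","wb")); print(env.get_state()["tcp_pos"])
q=proj(w,(.435,.0215,.062)).astype(int); print(q,[proj(w,(x,.0215,.063)).round(0) for x in(.4225,.4535)])
g=w["img"][q[1]-44:q[1]+44:2,q[0]-40:q[0]+40:2].mean(2)
for r in g: print("".join("#" if v<45 else "+" if v<80 else "." if v<140 else " " for v in r))
# tab span per row
for x in range(q[1]-20,q[1]+12,4):
    row=w["img"][x,q[0]-25:q[0]+25].max(1)<70; i=np.flatnonzero(row)
    if len(i): print(x,i[0]+q[0]-25,i[-1]+q[0]-25, plane(w,(i[0]+i[-1])/2+q[0]-25,x,.063)[:2].round(4), round(plane(w,i[-1]+q[0]-24.5,x,.063)[1]-plane(w,i[0]+q[0]-25.5,x,.063)[1],4))
E
```

```text
[0.42724897 0.02048525 0.17653369]
[257 205] [array([258., 192.]), array([257., 227.])]
                                        
                                        
                                        
                                        
                                        
                                        
                                        
                                        
                                        
                                        
                                        
                                        
                                        
                                        
                                        
                                        
                 .......                
                .######+                
     ...........+#######................
++++++++++++++++#########+++++..++++++++
###############################++##+#+++
++++++++++++++++#########+++++++++++++++
++++++++++++++++#########+++++++++++++++
++++++++++++++++#########+++++++++++++++
++++++++++++++++########++++
[... 266 characters left out ...]
#################################
########################################
########################################
########################################
########################################
########################################
########################################
########################################
########################################
########################################
########################################
########################################
########################################
197 249 264 [0.4268 0.0202] 0.0132
201 232 281 [0.4303 0.0203] 0.0413
205 232 281 [0.4338 0.0205] 0.0415
209 247 265 [0.4374 0.0201] 0.0158
213 249 264 [0.441  0.0207] 0.0134
```

>>> move_arm --moves '[0.003, 0.0, -0.035, 0.0, 0.04, 0.003, 0.0, -0.07, 0.0, 0.04, 0.003, 0.0, -0.1, 0.0, 0.04, 0.003, 0.0, -0.12, 0.0, 0.04, 0.003, 0.0, -0.124, 0.0, 0.04, 0.003, 0.0, -0.124, 0.0, 0.006, 0.003, 0.0, -0.124, 0.0, 0.006, 0.003, 0.0, -0.124, 0.0, 0.006, 0.003, 0.0, -0.124, 0.0, 0.006, 0.003, 0.0, -0.124, 0.0, 0.006]' --newtons 40

```text
clock: 16.42
tcp_pos: [0.4318, 0.0216, 0.0548]
orientation: [0.001, -0.016, 1.0, 0.002]
wrist_force: [0.4, 6.5, -2.2]
finger_gap: 0.0131
grip_force: 39.4
```

>>> move_arm --moves '[0.0015, 0.0, 0.014, 0.0, 0.006, 0.0045, 0.0, 0.027, 0.0, 0.006, 0.009, 0.0, 0.04, 0.0, 0.006, 0.014, 0.0, 0.053, 0.0, 0.006, 0.021, 0.0005, 0.065, 0.0, 0.006, 0.029, 0.001, 0.076, 0.0, 0.006, 0.038, 0.001, 0.087, 0.0, 0.006, 0.048, 0.0015, 0.096, 0.0, 0.006, 0.059, 0.002, 0.105, 0.0, 0.006, 0.071, 0.002, 0.112, 0.0, 0.006, 0.077, 0.0025, 0.1155, 0.0, 0.006, 0.077, 0.0025, 0.1155, 0.0, 0.006]'

```text
clock: 17.42
tcp_pos: [0.5088, 0.0249, 0.1697]
orientation: [0.001, -0.016, 1.0, 0.002]
wrist_force: [1.8, 7.1, -8.1]
finger_gap: 0.0127
grip_force: 39.8
```

```bash
python3 -c "
from h import *
s=env.get_state();print({k:np.round(s[k],4) for k in('clock','tcp_pos','wrist_force','finger_gap','grip_force')})
p=s['tcp_pos'];print(np.degrees(np.arctan2(p[2]+.004-.05,.5685-p[0])-np.arctan2(.0085,.138)))"
```

```text
{'clock': np.float64(17.4167), 'tcp_pos': array([0.5088, 0.0249, 0.1697]), 'wrist_force': array([ 1.8274,  7.0615, -8.0795]), 'finger_gap': np.float64(0.0127), 'grip_force': np.float64(39.8249)}
60.728645272159326
```

>>> move_arm --moves '[0.0, -0.001, 0.0, 0.0, 0.04, 0.0, -0.001, 0.0, 0.0, 0.04, 0.0, -0.001, 0.0, 0.0, 0.04, 0.0, -0.001, 0.03, 0.0, 0.04, -0.02, -0.001, 0.06, 0.0, 0.04, -0.05, -0.001, 0.07, 0.0, 0.04, -0.08, -0.001, 0.07, 0.0, 0.04, -0.11, -0.001, 0.07, 0.0, 0.04, -0.11, -0.001, 0.07, 0.0, 0.04, -0.11, -0.001, 0.07, 0.0, 0.04]'

```text
clock: 18.25
tcp_pos: [0.3968, 0.0218, 0.2401]
orientation: [0.001, -0.015, 1.0, -0.0]
wrist_force: [0.6, -0.9, 0.2]
finger_gap: 0.0404
grip_force: 0.0
```

```bash
python3 - <<'E'
from h import *
w=cam("wrist"); s=cam("side"); c=cam("scene")
print(env.get_state()["tcp_pos"].round(3))
# tab tip / display in wrist + side : print ascii around expected tab tip
hz=np.array([.5685,.0255,.05])
def pt(th,r,n,y=0): return hz+np.array([-r*np.cos(th)+n*np.sin(th),y-.033*r*np.cos(th),r*np.sin(th)+n*np.cos(th)])
for n,k in(("w",w),("s",s)):
    for d in(50,60,70): print(n,d,[proj(k,pt(np.radians(d),*a)).round(0).tolist() for a in((.146,.0085),(.115,.016,.046),(.115,.016,-.046),(0,.0085))])
def asc(k,q,r,st):
    g=k["img"][max(q[1]-r,0):q[1]+r:st,max(q[0]-r,0):q[0]+r:st].mean(2)
    for x in g: print("".join("#" if v<45 else "+" if v<80 else "." if v<140 else " " for v in x))
q=proj(w,pt(1.047,.115,.016)).astype(int); print("wrist",q); asc(w,q,70,2)
q=proj(s,pt(1.047,.1,.0085)).astype(int); print("side",q); asc(s,q,32,1)
q=proj(w,(.4827,-.073,.095)).astype(int); print("knob",q,w["img"].shape)
E
```

```text
[0.399 0.022 0.24 ]
w 50 [[256.0, 312.0], [308.0, 324.0], [203.0, 321.0], [256.0, 315.0]]
w 60 [[256.0, 347.0], [309.0, 348.0], [202.0, 346.0], [256.0, 315.0]]
w 70 [[256.0, 381.0], [309.0, 371.0], [202.0, 369.0], [256.0, 314.0]]
s 50 [[258.0, 203.0], [252.0, 194.0], [273.0, 209.0], [274.0, 204.0]]
s 60 [[262.0, 197.0], [256.0, 189.0], [277.0, 204.0], [274.0, 204.0]]
s 70 [[267.0, 190.0], [260.0, 184.0], [281.0, 200.0], [274.0, 204.0]]
wrist [255 346]
###+.....+######..+###.      .########################..######+......#
##+......#######..+###        +#######################..#######+.....+
##+.....+#######..+###        +######################+..#######+.....+
##+.....+#######...###.       +######################+..#######+......
#+......+#######...###.       +######################+..+#######......
#+......+######+...###+      .#######################+..+#######......
#+.     +######+...##################################+..+######+.    .
###+    ++#####+...##################################+...######+    .+
####+   .+#####....##################################+...######+   .##
#####
[... 6693 characters left out ...]
..................   
     ....+###################+      ###+. ..................... 
    ......+################+  #.   +##+. ... ...................
    .+..  ..##############+    .+..##+. ... ....................
    +++... ..+############.     +###+. ... .....................
    .++++.. ..+##########++     +##+. ... ......................
    .+++++..  ..+######+  .+   .##+. ... .......................
     .+++++...  .+####+     +..##+. ... ..... ..................
      .++++++..  .+###.     .###+. ... ............ ........... 
        ++++++.. ...+##.    .##+. ..  .......++. .............  
         .+++++...  .+##.  .##+. ..  ........##+ ........ .... .
knob [160 263] (384, 512, 3)
```

>>> move_arm --moves '[-0.01, 0.03, 0.02, 0.0, 0.04, -0.02, 0.065, 0.04, 0.0, 0.04, -0.03, 0.1, 0.06, 0.0, 0.04, -0.04, 0.135, 0.08, 0.0, 0.04, -0.05, 0.17, 0.09, 0.0, 0.04, -0.06, 0.205, 0.1, 0.0, 0.04, -0.07, 0.24, 0.1, 0.0, 0.04, -0.08, 0.275, 0.1, 0.0, 0.04, -0.09, 0.31, 0.1, 0.0, 0.04, -0.1, 0.345, 0.1, 0.0, 0.04, -0.1, 0.345, 0.1, 0.0, 0.04]'

```text
clock: 19.32
tcp_pos: [0.2966, 0.3726, 0.3379]
orientation: [-0.0, -0.018, 1.0, 0.001]
wrist_force: [0.5, -0.9, -0.7]
finger_gap: 0.0402
grip_force: 0.0
```

```bash
python3 - <<'E'
from h import *
import pickle
s=cam("side"); c=cam("scene"); pickle.dump((s,c),open("f.pkl","wb"))
hz=np.array([.5685,.0255,.05])
def pt(th,r,n,y=0): return hz+np.array([-r*np.cos(th)+n*np.sin(th),y-.033*r*np.cos(th),r*np.sin(th)+n*np.cos(th)])
for nm,k in(("side",s),("scene",c)):
    for d in(50,60,70): print(nm,d,"tabtip,TL,TR,BL,BR",[proj(k,pt(np.radians(d),*a)).round(0).astype(int).tolist() for a in((.146,.0085),(.115,.016,.046),(.115,.016,-.046),(0.01,.016,.046),(0.01,.016,-.046))])
    q=proj(k,pt(1.047,.08,.01)).astype(int); print(nm,"centre",q,"origin",q-[32,26])
    g=k["img"][q[1]-26:q[1]+32,q[0]-32:q[0]+44].mean(2)
    for x in g: print("".join("#" if v<45 else "+" if v<80 else "." if v<140 else " " for v in x))
E
```

```text
side 50 tabtip,TL,TR,BL,BR [[258, 203], [252, 194], [273, 209], [264, 195], [284, 210]]
side 60 tabtip,TL,TR,BL,BR [[262, 197], [256, 189], [277, 204], [265, 195], [285, 210]]
side 70 tabtip,TL,TR,BL,BR [[267, 190], [260, 184], [281, 200], [265, 195], [285, 209]]
side centre [268 199] origin [236 173]
######++####+###++++...              ..++++..            ..                 
######++#######+++++++....            ..++##+..........  ..                 
######++######+++...++++..            .+##+#+++++.........                  
######++####++++.   .++++.             +####++++++..+++++.                  
######++###++++..    .+++.  ..         +#####+++++++++++.                   
+###+++###+++++...   .+++.             #+++###++++++##+.                    
++++++###++..+++.....+++..    .       .#++..+#+++++++.                      
+++++####++++++++...+++..       ..    .###. ....+....                       
++++###++.++++++++++++..        .      ...                                  
+++###+....++++++++++.        ...                                       ..  
++##++...  ..++++++..      
[... 7731 characters left out ...]
                 
..       ....+++++++++++++..       ................. .....                  
.      ........++++++++++..       .........................   ...           
       ..........++++++....     ...........+++.............  ....           
       .............++..       ...........+++.............  .....           
      ..................     ........  ...+++... ....    ........           
      ..................     ......    ...++....      .  .........          
      ...................  .......      .......         ..........          
       ...........................      ......         ...........          
       .............................     .....       .............
```

The display stands at about 60°: the side view has its top-left corner at (255,190) against a predicted (256,189), and the scene view has the tab tip at (266,188) against (264,188). The arm is clear of everything.

```bash
python3 -c "
from workcell import env
print(env.hand_in())"
```

```text
the job is handed in; nothing more can be done
None
```

I handed the job in after about 19 s of the 72 s allowed: the pack is seated with its brass against the leaves, the cover is shut and locked by the knob, and the display stands at about 60°. I did not recheck the other things on the bench at the end. The hand-in gave no verdict.

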